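# Index the plate carousel back one station

## Task

The plate carousel has been clicked on one station too far, and the red culture plate has gone past the yellow pointer. Using only a fingertip, lift the blue ratchet pawl by its brass pin until it lies back on its rest, push the wheel backwards (clockwise seen from above) by one notch, so that the red plate lies in line with the pointer again, then tip the pawl forward so that it drops fully into its notch. Grip and lift nothing: the plates stay lying at their stations, the other things on the bench stay where they are, and the hand ends clear.

Things in the scene. Friction and masses are not known exactly. Their poses are not given: they have to be found in the camera images.
- carousel: Fixed grey base of the plate carousel, origin on the bench under the wheel's axis. In its frame (z up) the yellow pointer stands at -x: a flat arrow 60 mm above the bench, pointing in over the wheel's rim, its foot 168 mm from the axis. The blue pawl stands at the rim on the -y side.
- wheel_center (a point): Point on the axis of the level aluminium wheel (radius 140 mm), at its deck, 40 mm above the bench. The deck has six plate stations 60 degrees apart, centres 75 mm from the axis. On the rim (radius 122 to 140 mm) six dark ratchet teeth, 9 mm high, each with an upright face on its clockwise side and a ramp on its counterclockwise side.
- post_a (a point): One of six equal upright steel finger posts for pushing the wheel, half-way between stations, 60 degrees apart: 12 mm diameter, axis 108 mm from the wheel's axis, black 18 mm ball on top, whole height 90 mm above the bench. This point is on the post's axis, 65 mm above the bench, and turns with the wheel.
- wheel (a joint): Turn of the wheel, rad, counterclockwise from above positive, within 0.03 of 0 at the start. Counterclockwise = forwards, clicks on freely. Clockwise = backwards, blocked within 0.2 rad while the pawl is down, unstopped while it is up. One notch back reads -1.047; beyond about -1.14 the dropped pawl lands on a tooth and does not seat. Stiff bearing (1 to 2 N at a post): it stays where it is left.
- pawl (a joint): Swing of the blue gravity pawl, rad: 0 = down, nose on the deck in a notch; grows as it is lifted; 1.95 = tipped over onto its rest, where it stays by its weight (0.11 kg). Its nose and pin lie on the carousel's +x side of the axle; lifting swings them up and over to -x. Let go below about 1.1 it drops back down, beyond about 1.35 it tips onto its rest.
- pawl_axle (a point): Middle of the pawl on its level axle, which lies along the carousel's y; in the carousel's frame x = 0, y = -131 mm, 64 mm above the bench. The grey bracket outside it reaches x = -37 to +15 mm, y = -148 to -160 mm, 75 mm high.
- pawl_pin (a point): Middle of the free part of the pawl's brass lifting pin: 10 mm thick, level, along the carousel's y, free length 50 mm, standing out beyond the wheel's rim at y = -140 to -190 mm. It runs on a circle of 56 mm about the axle: pawl down, x = +48, 92 mm above the bench; on its rest, x = -44, 98 mm high. Free room under it down to the bench, the bracket excepted.
- read_spot (a point): The reading position, fixed to the base: the point at deck level 75 mm from the wheel's axis, in line with the tip of the yellow pointer.
- plate_red: The RED culture plate, closed and loose, 60 mm diameter, 15 mm high, 30 g, lying on a station of the wheel; origin at the middle of its underside. It starts one station forward (counterclockwise) of the pointer.
- plate_brown: The dark brown culture plate, closed and loose, 60 mm diameter, 15 mm high, 30 g, lying on a station of the wheel; origin at the middle of its underside.
- plate_pink: The pink culture plate, closed and loose, 60 mm diameter, 15 mm high, 30 g, lying on a station of the wheel; origin at the middle of its underside.
- plate_amber: The amber culture plate, closed and loose, 60 mm diameter, 15 mm high, 30 g, lying on a station of the wheel; origin at the middle of its underside.
- plate_purple: The purple culture plate, closed and loose, 60 mm diameter, 15 mm high, 30 g, lying on a station of the wheel; origin at the middle of its underside.
- plate_stack: Bystander: the loose stack of three large closed culture plates, 90 mm diameter, 46 mm high, on the bench; origin at the middle of its underside.
- marker_pen: Bystander: the white and blue marker pen lying loose on the bench, 132 mm long, 15 mm thick; origin at the middle of its underside.
- tally_counter: Bystander: the round steel hand tally counter, 52 mm diameter, 32 mm high, loose on the bench; origin at the middle of its underside.
- dropper_bottle: Bystander: the small brown glass bottle, 44 mm diameter, 85 mm high, loose on the bench; origin at the middle of its underside.
- loop_jar: Bystander: the glass jar, 60 mm diameter, 75 mm high, with wire loops that stand out of it to 150 mm, loose on the bench; origin at the middle of its underside.
Mind the look-alikes: they are no part of the job. Leave any turquoise look-alike of the plate_brown alone.

How it is judged:
By the outcome, as a careful person would: the job done as asked, in the order asked, and still so for the second after the job is handed in, with the robot touching nothing.
It also fails if it takes over 64 s, if anything falls off the work surface, if the arm or the gripper's body presses on something with over 40 N, if the wrist force passes 120 N, or if a joint passes its speed limit or range.

## Robot

A 7-joint arm with a two-finger parallel gripper is mounted at the origin on the work surface. World frame = base frame: x ahead of the robot, y to its left, z up, the work surface at z = 0. Lengths are in m, angles in rad, forces in N, time in s.
With the tool pointing down it reaches from about 0.4 to 0.85 m from the base axis. Payload 10.4 kg.
Tool frame: the origin (TCP) lies between the finger pads; the fingertips stand 25 mm ahead of it and the grasp point (between the pads) lies 6 mm ahead of it; x points along the fingers, y is the direction in which the jaws open and shut, and the axes are right-handed (so a half turn about x gives the same grasp; the last joint's range is limited). The gripper opens to 87 mm and grips with 3 to 60 N. Pads are 19 mm wide; open, the fingers measure 117 mm over their backs; the gripper's body (75 mm by 190 mm) begins 51 mm behind the grasp point.
Start: joints at [-1.356, 0.332, -0.065, 1.46, 0.022, 1.35, -0.088], TCP at [0.147, 0.607, 0.248] pointing down, gripper open.
Joint ranges: [-2.6, 2.6], [-0.5, 2.12], [-1.47, 1.34], [0.16, 2.42], [-1.27, 4.41], [0.06, 2.06], [-2.6, 2.6]. Speed limits (rad/s): [2.22, 2.22, 2.79, 2.79, 3.14, 3.14, 3.14].

## Interface

Orientations are given as a unit quaternion [x, y, z, w].
In Python, from bench import r gives the robot as it stands.
- The arm moves only by the shell command python3 -m pendant 'ROWS' [FORCE]. ROWS is JSON, a list of rows, each an object with "translation": the shift along the world's x, y, z in cm, a list of three; "angular": the turn, a rotation vector about the world's x, y, z in degrees, a list of three; "hand": the opening, from -1 (shut) to 1 (fully open). In form: [{"translation": [dx, dy, dz], "angular": [wx, wy, wz], "hand": hand}, ...]. A call has 1 to 20 rows; each row shifts and turns the commanded pose from where the row before left it; what a row does not reach is not made up. A row lasts 1/10 s, in which the tool goes at most 50 mm and 8.59 degrees, less where a joint would pass 70% of its speed; a pose out of reach is approached as far as the arm can. A call is refused whole if a number of a shift passes 5 or a number of a turn 8.59, either way. A call with a gripper value outside its range is refused whole. The fingers move at their own pace and stop on an object; FORCE is the grip in N (left out, the last holds). Time passes only in rows, so rows that do not move let the fingers close. It gives the time, the measured TCP pose, the force and the opening at its end, in the units of the state.
- r.read_state(): the state, without advancing time (a new reading comes with each control period).
- r.camera(name): name is "scene" or "top" or "wrist"; returns the picture (400x640x3 uint8, red, green, blue); there is no depth.
- r.camera_info(name): a dict with "fx", "fy", "cx", "cy" (pixels), "rvec" (rotation vector, rad) and "tvec" (3), from world to camera coordinates, as OpenCV has them; the wrist camera has in their place "mount" (4x4, takes a point from camera to tool coordinates, whose origin is the TCP and whose axes are the tool frame's). Camera axes: x right, y down, z forward; pixel columns grow to the right and rows downward; lengths in m; the calibration is good to about 2 mm. A picture is of the moment at which its call begins: read the wrist's pose just before it. camera_info takes no time and is no camera call.
- r.close_job(): hands the job in, once; it reports no verdict.
Trained networks look in the newest picture that a camera, given by its name, has taken for a name from the list of things; names that differ only in an ending like _2 or _b are one class to them, and where a whole thing is asked for, a point or a joint stands for the part that bears it (a point fixed in the world has none). Each returns a list of dicts, best first, with "confidence" (0 to 1); they miss things now and then, are a little off and sometimes report something else, mostly with a low value. They report only what shows in the picture. A call takes as long as a camera call. They do not tell look-alikes from the thing itself.
- r.find_in(camera, name): "point" ([row, column] in pixels, amid what is visible of it).
- r.mark_of(camera, name): "point" ([row, column] in pixels: a listed point, or the origin of a listed thing).
The state is a dict: "time": time; "joint_positions": joint angles; "joint_vel": joint speeds; "joint_torque": joint torques, N m; "ee_pos": TCP position; "eef_rot": TCP orientation; "ft_force": force on the tool from outside, world axes, zero at the start; "torque": the same for the moment, N m; "width": finger opening in m.
Only numpy, scipy, OpenCV 4.12 (cv2) and the standard library are available. Lean on these libraries where they do the work, as an engineer would, in place of code of your own. Each camera call takes 0.05 s, during which the arm holds its last target.

## Working session

There is one attempt and no reset: what is moved stays moved. The work goes in short steps, Python scripts to look and compute and a shell command to move; the robot and the scene stay as the last step left them, time stands still between calls to the robot, and variables do not carry over. Pictures are saved under pics/ and viewed, and the job is handed in when it is done.

```bash
mkdir -p pics; ls; python3 - <<'E'
from bench import r
import cv2
s=r.read_state()
print(s['time'],s['ee_pos'],s['eef_rot'],s['width'],s['ft_force'])
for c in ('scene','top'):
    im=r.camera(c); cv2.imwrite(f'pics/{c}0.png',im[:,:,::-1])
    print(c,r.camera_info(c))
print(r.camera_info('wrist'))
E
```

```text
pics
0.0 [0.1471549  0.60704602 0.24672788] [ 0.08333607  0.7021557  -0.08438223  0.702077  ] 0.08686290422724957 [0.49697155 0.42206617 0.14091806]
scene {'fx': 426.6333700524463, 'fy': 426.6333700524463, 'cx': 316.87034251572084, 'cy': 199.19274394353897, 'rvec': array([ 1.75622437,  1.41198697, -0.75500029]), 'tvec': array([-0.14379742, -0.17685664,  1.76266319])}
top {'fx': 405.7237474903447, 'fy': 405.7237474903447, 'cx': 317.32331978205116, 'cy': 196.25897486602844, 'rvec': array([ 2.1907071 , -2.16553441,  0.09217041]), 'tvec': array([0.04840757, 0.48675135, 1.08156409])}
{'fx': 322.06439464595377, 'fy': 322.06439464595377, 'cx': 315.35124641469065, 'cy': 199.31812278913813, 'mount': array([[-3.17042723e-04, -2.88954917e-01,  9.57342653e-01,
        -1.37752935e-01],
       [ 9.99999916e-01, -3.42028469e-04,  2.27934990e-04,
        -8.31205630e-04],
       [ 2.61575506e-04,  9.57342645e-01,  2.88955001e-01,
        -7.97455017e-02],
       [ 0.00000000e+00,  0.00000000e+00,  0.00000000e+00,
         1.00000000e+00]])}
```

View pics/scene0.png

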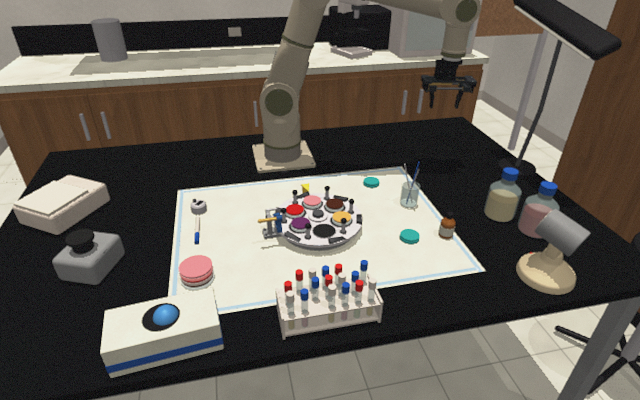

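View pics/top0.png

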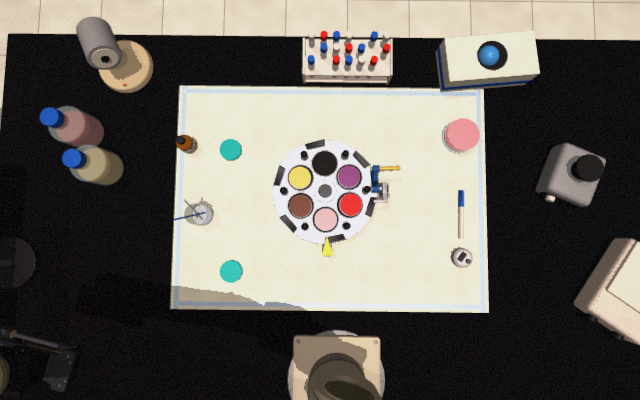

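The top view has world +x up and +y to the left. The wheel is at about (row 190, col 325), the pointer at (245, 327) toward the robot, and the pawl and brass pin at (168-190, 375-400). The red plate is at (205, 350). Next I'll measure.

```bash
cat > h.py <<'E'
import numpy as np, cv2
from bench import r
def cam(c):
    i=r.camera_info(c); K=np.array([[i['fx'],0,i['cx']],[0,i['fy'],i['cy']],[0,0,1]])
    if 'mount' in i:
        from scipy.spatial.transform import Rotation as R
        s=r.read_state(); T=np.eye(4); T[:3,:3]=R.from_quat(s['eef_rot']).as_matrix(); T[:3,3]=s['ee_pos']
        W=np.linalg.inv(T@i['mount']); return K@W[:3]
    return K@np.c_[cv2.Rodrigues(i['rvec'])[0],i['tvec']]
def ray(P,p,z):
    u,v=p[1],p[0]; A=P[:,:2]; 
    M=np.c_[P[:,:2],-np.array([u,v,1.])]; return np.linalg.solve(M,-(P[:,2]*z+P[:,3]))[:2]
def proj(P,X):
    x=P@np.append(X,1); return x[1]/x[2],x[0]/x[2]
def tri(P1,p1,P2,p2):
    X=cv2.triangulatePoints(P1,P2,np.array(p1[::-1],float),np.array(p2[::-1],float)); return X[:3,0]/X[3,0]
E
python3 - <<'E'
from h import *
r.camera('scene');r.camera('top')
Ps,Pt=cam('scene'),cam('top')
for n in ['carousel','wheel_center','post_a','pawl_axle','pawl_pin','read_spot','plate_red','plate_brown']:
    a=r.mark_of('scene',n);b=r.mark_of('top',n)
    print(n,[(np.round(x['point'],1).tolist(),round(x['confidence'],2)) for x in a[:3]],[(np.round(x['point'],1).tolist(),round(x['confidence'],2)) for x in b[:6]])
    if a and b: print('   tri',np.round(tri(Ps,a[0]['point'],Pt,b[0]['point']),4), 'top@z', [np.round(ray(Pt,b[0]['point'],z),4).tolist() for z in (0,.04,.064,.092)])
print(r.read_state()['time'])
E
```

```text
carousel [([226.8, 318.4], 0.83)] [([192.9, 324.0], 0.93), ([176.3, 347.6], 0.68)]
   tri [ 0.4983  0.0382 -0.003 ] top@z [[0.4975, 0.0357], [0.4937, 0.0363], [0.4915, 0.0367], [0.4889, 0.0371]]
wheel_center [] [([191.1, 326.0], 0.73)]
post_a [([223.9, 342.2], 0.76)] [([169.8, 390.8], 0.67), ([155.4, 303.9], 0.56)]
   tri [ 0.6011 -0.0215  0.1172] top@z [[0.5642, -0.1496], [0.5581, -0.1423], [0.5544, -0.138], [0.5501, -0.1329]]
pawl_axle [([215.3, 275.5], 0.98)] [([191.0, 374.9], 0.95)]
   tri [ 0.4984 -0.0954  0.062 ] top@z [[0.5044, -0.1053], [0.5004, -0.0996], [0.498, -0.0962], [0.4952, -0.0923]]
pawl_pin [([220.1, 266.0], 0.68)] [([170.8, 390.7], 0.55)]
   tri [ 0.549  -0.131   0.0855] top@z [[0.5614, -0.1493], [0.5553, -0.142], [0.5517, -0.1377], [0.5475, -0.1326]]
read_spot [([200.5, 310.6], 0.72)] [([219.2, 324.6], 0.75), ([217.9, 325.9], 0.64)]
   tri [0.423  0.0326 0.0499] top@z [[0.4247, 0.0333], [0.4236, 0.034], [0.4229, 0.0344], [0.4221, 0.0349]]
plate_red [([209.1, 291.7], 0.68)] [([203.5, 348.5], 0.67), ([214.1, 457.6], 0.65)]
   tri [ 0.4642 -0.0336  0.0528] top@z [[0.4688, -0.0323], [0.4661, -0.0293], [0.4645, -0.0274], [0.4626, -0.0253]]
plate_brown [([238.6, 407.8], 0.67), ([186.2, 374.5], 0.54), ([208.4, 336.1], 0.48)] [([146.8, 231.4], 0.81), ([269.5, 229.5], 0.79), ([203.7, 299.0], 0.69)]
   tri [0.6229 0.2943 0.0033] top@z [[0.6239, 0.2959], [0.6156, 0.2872], [0.6107, 0.282], [0.6049, 0.2759]]
1.0
```

```bash
python3 - <<'E'
import cv2
a=cv2.imread('pics/top0.png')[130:260,260:420];cv2.imwrite('pics/topc.png',cv2.resize(a,None,fx=4.5,fy=4.5,interpolation=cv2.INTER_CUBIC))
a=cv2.imread('pics/scene0.png')[170:260,240:380];cv2.imwrite('pics/scenec.png',cv2.resize(a,None,fx=5.5,fy=5.5,interpolation=cv2.INTER_CUBIC))
E
```

```text
(no output)
```

View pics/topc.png

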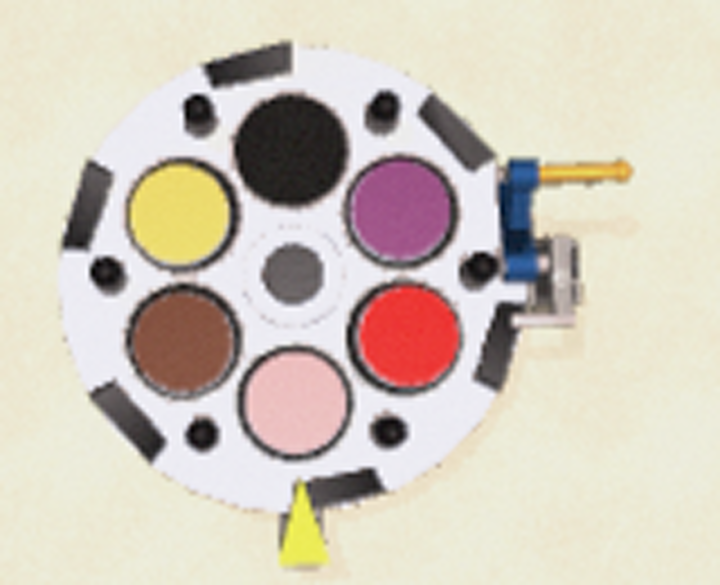

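View pics/scenec.png

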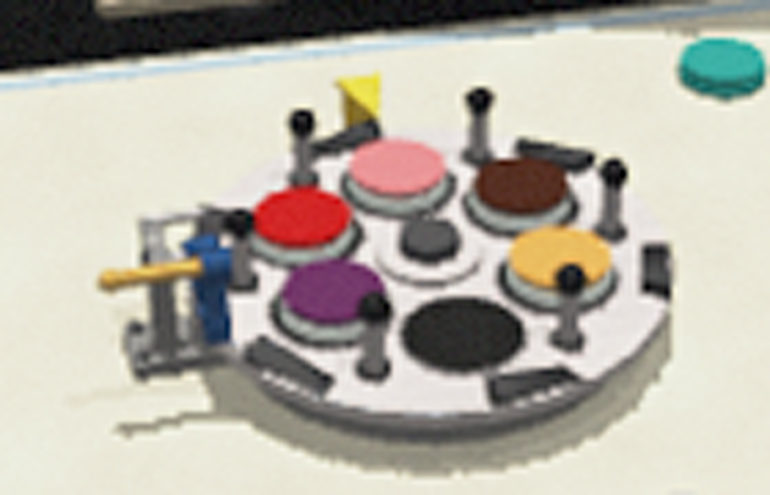

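```bash
python3 - <<'E'
from h import *
from scipy.optimize import least_squares
from scipy.spatial.transform import Rotation as R
s=r.read_state();print(np.round(R.from_quat(s['eef_rot']).as_matrix(),3))
Ps,Pt=cam('scene'),cam('top')
t=lambda c,l:(130+l/4.5,260+c/4.5)
q=lambda c,l:(170+l/5.5,240+c/5.5)
pi=np.pi
def feats(a,w):
    F=[(Pt,t(302,482),None)]
    post=lambda k:np.array([.108*np.cos(a+w+k*pi/3+pi/2),.108*np.sin(a+w+k*pi/3+pi/2),.081])
    return post
def res(p,full=False):
    cx,cy,a,w=p
    c,sn=np.cos(a),np.sin(a)
    W=lambda v:np.array([cx+c*v[0]-sn*v[1],cy+sn*v[0]+c*v[1],v[2]])
    post=lambda k:W([.108*np.cos(w+pi/2+k*pi/3),.108*np.sin(w+pi/2+k*pi/3),.081])
    st=lambda k:W([.075*np.cos(w+k*pi/3),.075*np.sin(w+k*pi/3),.055])
    L=[(Pt,post(0),t(105,268)),(Pt,post(1),t(202,431)),(Pt,post(2),t(388,430)),(Pt,post(3),t(481,264)),(Pt,post(4),t(383,105)),(Pt,post(5),t(197,107)),
     (Pt,st(1),t(181,214)),(Pt,st(2),t(183,340)),(Pt,st(3),t(295,402)),(Pt,st(4),t(408,336)),(Pt,st(5),t(403,209)),
     (Pt,W([-.168,0,.06]),t(304,566)),(Pt,W([.048,-.190,.092]),t(630,171)),(Pt,W([.0,-.131,.064]),t(522,265)),
     (Ps,post(5),q(571,277)),(Ps,post(4),q(374,310)),(Ps,post(3),q(240,220)),(Ps,post(2),q(303,122)),(Ps,post(1),q(480,99)),(Ps,post(0),q(614,173)),(Ps,W([.048,-.190,.092]),q(103,280))]
    o=[np.subtract(proj(P,X),m) for P,X,m in L]
    return np.array(o) if full else np.ravel(o)
f=least_squares(res,[.497,.035,0,0],loss='soft_l1');print(f.x);print(np.round(res(f.x,True),1).tolist())
cx,cy,a,w=f.x;c,sn=np.cos(a),np.sin(a)
for n,v in dict(pinmid=[.048,-.165,.092],pinend=[.048,-.19],rest=[-.044,-.165],post=[.108*np.cos(w+pi/2),.108*np.sin(w+pi/2)]).items(): print(n,cx+c*v[0]-sn*v[1],cy+sn*v[0]+c*v[1])
E
```

```text
[[ 0.     0.236  0.972]
 [ 0.     0.972 -0.236]
 [-1.     0.     0.   ]]
[ 0.49878757  0.03460294  0.04637367 -0.02074738]
[[0.5, -0.4], [0.5, -0.5], [0.1, 0.5], [0.2, 0.1], [-0.1, 0.1], [0.1, -0.2], [-0.9, -0.3], [-0.5, -0.4], [-0.4, -0.4], [-0.3, -1.0], [-0.4, -0.4], [-0.9, -0.4], [-0.2, -1.3], [-0.5, -1.1], [-0.2, -1.5], [-1.1, -1.5], [-0.1, -1.4], [-0.5, -1.5], [-0.4, -1.5], [-0.7, -1.5], [-0.5, -1.1]]
pinmid 0.5543848789036403 -0.12799453091846652
pinend 0.5555438052319777 -0.152967654266688
rest 0.4624837849821852 -0.1322593798067479
post 0.4960202311374033 0.14256748438658806
```

```bash
python3 -m pendant '[{"translation":[0,0,0],"angular":[0,0,0],"hand":-1},{"translation":[2.4,-4.1,0],"angular":[0,0,1],"hand":-1},{"translation":[2.4,-4.1,0],"angular":[0,0,1],"hand":-1},{"translation":[2.4,-4.1,0],"angular":[0,0,1],"hand":-1},{"translation":[2.4,-4.1,0],"angular":[0,0,1],"hand":-1},{"translation":[2.4,-4.1,0],"angular":[0,0,1],"hand":-1},{"translation":[2.4,-4.1,0],"angular":[0,0,1],"hand":-1},{"translation":[2.4,-4.1,0],"angular":[0,0,1],"hand":-1},{"translation":[2.4,-4.1,0],"angular":[0,0,1],"hand":-1},{"translation":[2.4,-4.1,0],"angular":[0,0,1],"hand":-1},{"translation":[2.4,-4.1,0],"angular":[0,0,1],"hand":-1},{"translation":[2.4,-4.1,0],"angular":[0,0,1],"hand":-1},{"translation":[2.4,-4.1,0],"angular":[0,0,1],"hand":-1},{"translation":[2.4,-4.1,0],"angular":[0,0,1],"hand":-1},{"translation":[2.4,-4.1,0],"angular":[0,0,1],"hand":-1},{"translation":[2.4,-4.1,0],"angular":[0,0,1],"hand":-1},{"translation":[2.4,-4.1,0],"angular":[0,0,1],"hand":-1},{"translation":[0,0,0],"angular":[0,0,0],"hand":-1}]' 10
python3 - <<'E'
from h import *
from scipy.spatial.transform import Rotation as R
s=r.read_state();print(np.round(R.from_quat(s['eef_rot']).as_matrix(),3),s['joint_positions'])
E
```

```text
time: 2.8
ee_pos: [0.5326, -0.0549, 0.2477]
eef_rot: [-0.013, 0.707, 0.011, 0.707]
ft_force: [-0.1, 0.4, -0.7]
width: 0.0007
[[ 0.001 -0.034  0.999]
 [-0.003  0.999  0.034]
 [-1.    -0.003  0.001]] [-0.58778397  0.13908137  0.66736497  1.73058322 -0.0858324   1.3011324
  1.7029548 ]
```

```bash
python3 -m pendant '[{"translation":[2.5,-4.1,-2],"angular":[0,0,0.3],"hand":-1},{"translation":[2.5,-4.1,-3],"angular":[0,0,0.4],"hand":-1},{"translation":[0,0,-2],"angular":[0,0,0],"hand":-1},{"translation":[0,0,0],"angular":[0,0,0],"hand":-1}]'
python3 - <<'E'
from h import *
s=r.read_state();print(s['ee_pos'])
for c in ('wrist','top','scene'):
    P=cam(c);im=r.camera(c)[:,:,::-1].copy()
    for X in ([.5544,-.128,.092],[.5555,-.153,.092],s['ee_pos']+np.array([0,0,-.025])):
        a,b=proj(P,X); cv2.circle(im,(int(b),int(a)),2,(0,255,0),1)
    cv2.imwrite(f'pics/{c}1.png',im)
a=cv2.imread('pics/top1.png')[130:260,260:420];a=cv2.resize(a,None,fx=4,fy=4,interpolation=2)
cv2.imwrite('pics/top1c.png',a)
a=cv2.imread('pics/scene1.png')[140:260,220:380];a=cv2.resize(a,None,fx=5,fy=5,interpolation=2)
cv2.imwrite('pics/scene1c.png',a)
E
```

```text
time: 3.2
ee_pos: [0.5758, -0.1246, 0.1789]
eef_rot: [-0.018, 0.709, 0.018, 0.705]
ft_force: [-0.4, 1.2, 0.2]
width: 0.0001
[ 0.57583722 -0.1246241   0.17893812]
```

View pics/wrist1.png

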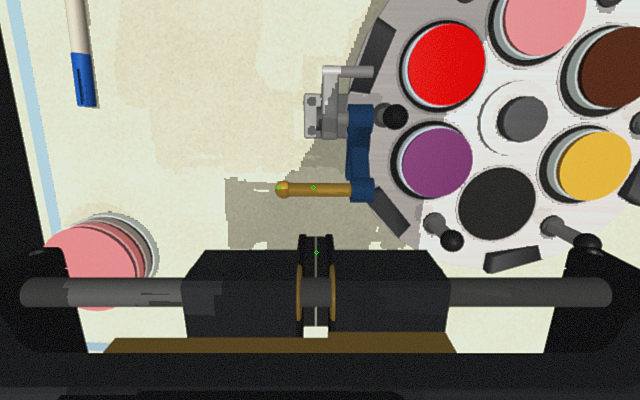

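View pics/scene1c.png

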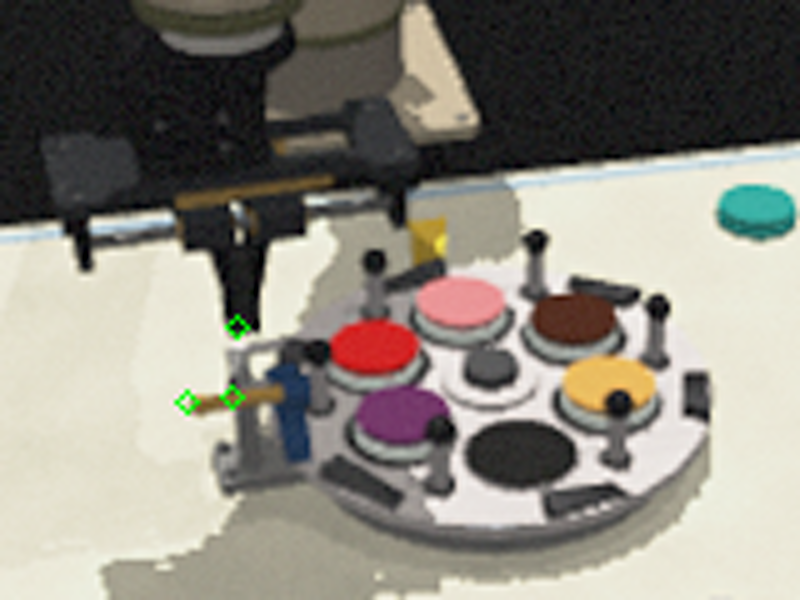

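View pics/top1c.png

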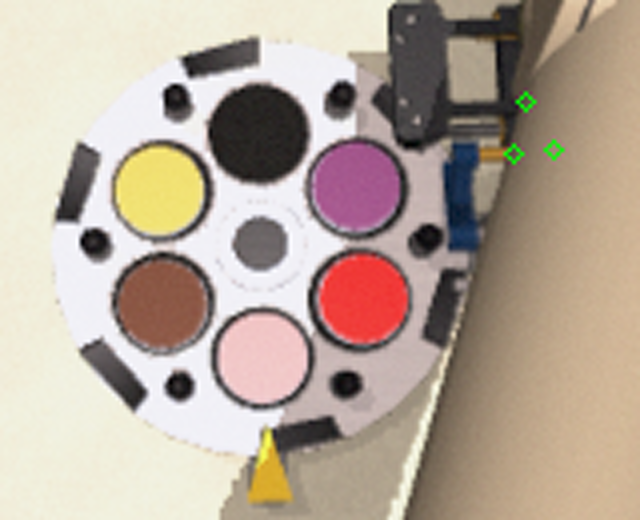

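The wrist picture shows the predicted pin points (green) on the brass pin at rows 187-190, columns 280-315. The closed fingertip is at (250, 316), clear on the +x side of it. I'm descending beside the pin.

```bash
python3 -m pendant '[{"translation":[0.7,-1.2,0],"angular":[0,0,0],"hand":-1},{"translation":[0,0,-3],"angular":[0,0,0],"hand":-1},{"translation":[0,0,-3],"angular":[0,0,0],"hand":-1},{"translation":[0,0,-2.7],"angular":[0,0,0],"hand":-1},{"translation":[0,0,0],"angular":[0,0,0],"hand":-1},{"translation":[0,0,0],"angular":[0,0,0],"hand":-1}]'

```

```text
time: 3.95
ee_pos: [0.585, -0.1365, 0.0962]
eef_rot: [-0.019, 0.706, 0.019, 0.707]
ft_force: [0.5, -0.0, 0.1]
width: 0.0008
```

```bash
python3 -m pendant '[{"translation":[-0.8,-0.04,0],"angular":[0,0,0],"hand":-1},{"translation":[-0.8,-0.04,0],"angular":[0,0,0],"hand":-1},{"translation":[-0.45,-0.02,0.55],"angular":[0,0,0],"hand":-1},{"translation":[-0.45,-0.02,0.6],"angular":[0,0,0],"hand":-1},{"translation":[0,0,0],"angular":[0,0,0],"hand":-1}]'
python3 - <<'E'
from h import *
im=r.camera('wrist')[:,:,::-1].copy();cv2.imwrite('pics/w2.png',im)
a=r.camera('scene')[140:260,220:380,::-1];cv2.imwrite('pics/s2.png',cv2.resize(a,None,fx=4,fy=4,interpolation=2))
E
```

```text
time: 4.45
ee_pos: [0.5618, -0.1374, 0.1101]
eef_rot: [-0.019, 0.704, 0.019, 0.71]
ft_force: [5.8, 0.4, 4.6]
width: 0.0005
```

View pics/w2.png

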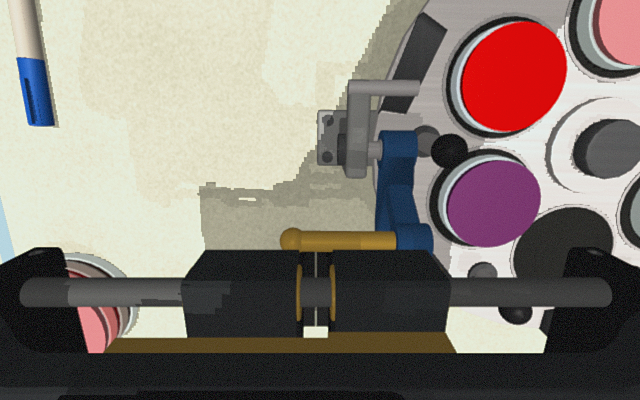

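View pics/s2.png

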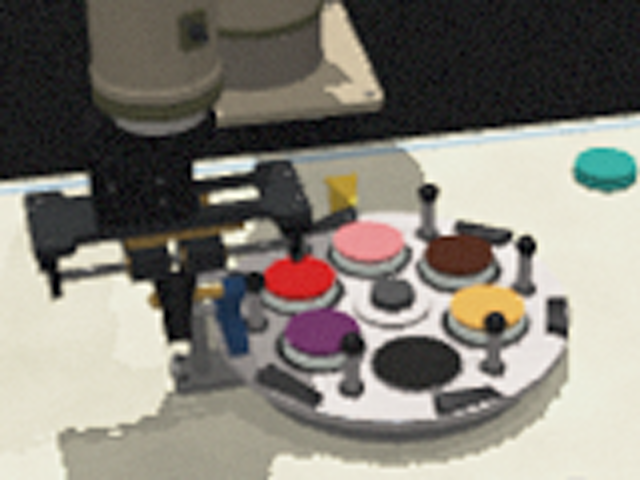

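The wrist view shows the tip against the pin (row 240, col 280-395) and the pawl starting to rise. I'm following the arc.

```bash
python3 -m pendant '[{"translation":[-0.55,-0.03,0.5],"angular":[0,0,0],"hand":-1},{"translation":[-0.6,-0.03,0.4],"angular":[0,0,0],"hand":-1},{"translation":[-0.65,-0.03,0.3],"angular":[0,0,0],"hand":-1},{"translation":[-0.7,-0.03,0.25],"angular":[0,0,0],"hand":-1},{"translation":[-0.7,-0.03,0.1],"angular":[0,0,0],"hand":-1},{"translation":[-0.7,-0.03,0.1],"angular":[0,0,0],"hand":-1},{"translation":[0,0,0],"angular":[0,0,0],"hand":-1}]'
python3 - <<'E'
from h import *
a=r.camera('scene')[140:260,220:380,::-1];cv2.imwrite('pics/s3.png',cv2.resize(a,None,fx=4,fy=4,interpolation=2))
im=r.camera('wrist')[:,:,::-1].copy();cv2.imwrite('pics/w3.png',im)
E
```

```text
time: 5.25
ee_pos: [0.519, -0.1394, 0.1227]
eef_rot: [-0.019, 0.707, 0.019, 0.707]
ft_force: [1.0, 0.1, 0.0]
width: 0.0006
```

View pics/s3.png

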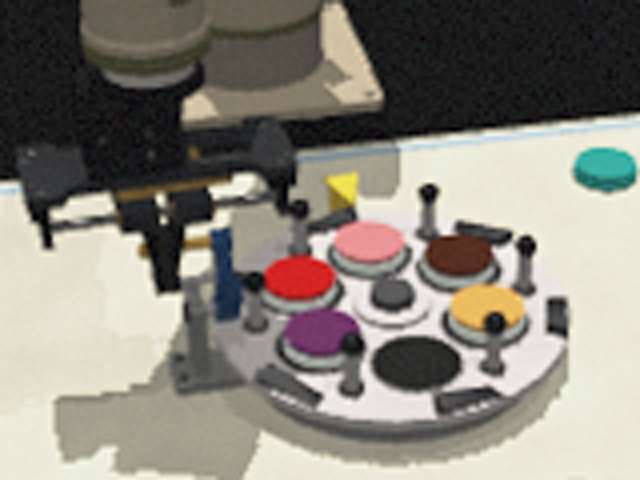

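View pics/w3.png

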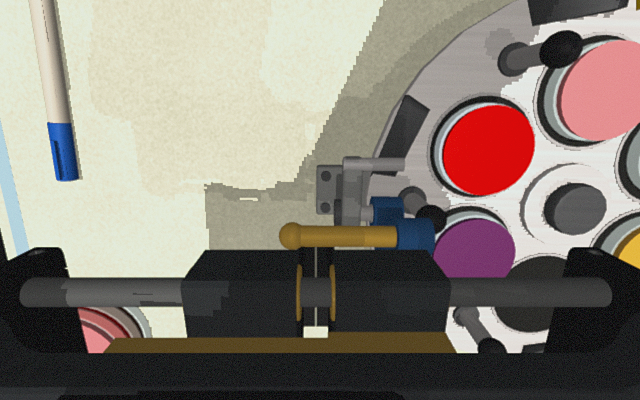

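The pawl stands almost upright. I'm pushing on past its tipping point.

```bash
python3 -m pendant '[{"translation":[-0.7,-0.03,0],"angular":[0,0,0],"hand":-1},{"translation":[-0.7,-0.03,0],"angular":[0,0,0],"hand":-1},{"translation":[-0.7,-0.03,-0.1],"angular":[0,0,0],"hand":-1},{"translation":[-0.6,-0.03,-0.1],"angular":[0,0,0],"hand":-1},{"translation":[-0.3,0,0],"angular":[0,0,0],"hand":-1},{"translation":[0,0,0],"angular":[0,0,0],"hand":-1},{"translation":[0,0,0],"angular":[0,0,0],"hand":-1}]'
python3 - <<'E'
from h import *
a=r.camera('scene')[140:260,220:380,::-1];cv2.imwrite('pics/s4.png',cv2.resize(a,None,fx=4,fy=4,interpolation=2))
im=r.camera('wrist')[:,:,::-1].copy();cv2.imwrite('pics/w4.png',im)
E
```

```text
time: 6.05
ee_pos: [0.4905, -0.1403, 0.121]
eef_rot: [-0.019, 0.707, 0.019, 0.707]
ft_force: [0.2, 1.1, 0.2]
width: 0.0009
```

View pics/s4.png

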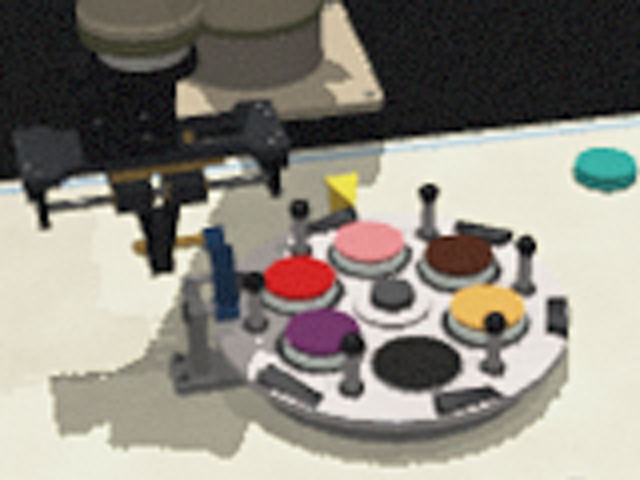

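View pics/w4.png

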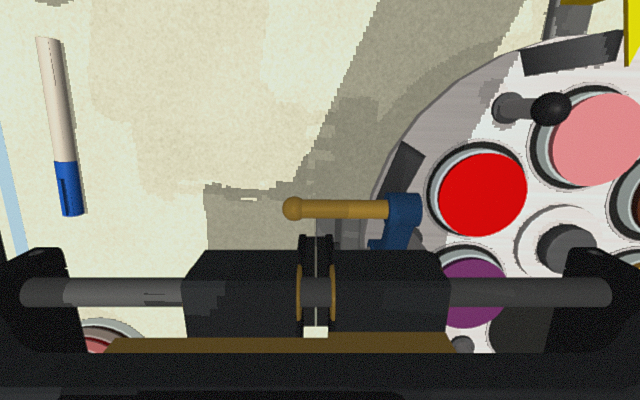

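The pawl has tipped over onto its rest: the pin at (208, 290-390) in the wrist view is clear of the fingertip. Next I go to the +y post, on its -x side.

```bash
python3 -m pendant '[{"translation":[0.3,0,3],"angular":[0,0,0],"hand":-1},{"translation":[0,0,4],"angular":[0,0,0],"hand":-1},{"translation":[-0.4,4,1],"angular":[0,0,0],"hand":-1},{"translation":[-0.4,4,0],"angular":[0,0,0],"hand":-1},{"translation":[-0.4,4,0],"angular":[0,0,0],"hand":-1},{"translation":[-0.4,4,0],"angular":[0,0,0],"hand":-1},{"translation":[-0.4,4,0],"angular":[0,0,0],"hand":-1},{"translation":[-0.4,4,0],"angular":[0,0,0],"hand":-1},{"translation":[-0.4,4.3,0],"angular":[0,0,0],"hand":-1},{"translation":[0,0,0],"angular":[0,0,0],"hand":-1},{"translation":[0,0,0],"angular":[0,0,0],"hand":-1}]'
python3 - <<'E'
from h import *
s=r.read_state()
P=cam('wrist');im=r.camera('wrist')[:,:,::-1].copy()
for X in ([.496,.1426,.081],s['ee_pos']+np.array([0,0,-.025])):
    a,b=proj(P,X); print(a,b);cv2.circle(im,(int(b),int(a)),3,(0,255,0),1)
cv2.imwrite('pics/w5.png',im)
im=r.camera('top')[130:260,260:420,::-1];cv2.imwrite('pics/t5.png',cv2.resize(im,None,fx=4,fy=4,interpolation=2))
E
```

```text
time: 7.25
ee_pos: [0.4652, 0.1433, 0.2007]
eef_rot: [-0.02, 0.707, 0.02, 0.707]
ft_force: [0.0, -0.6, -0.7]
width: 0.0005
235.79125872350392 313.4341414494118
252.46199635468872 316.63498760487795
```

View pics/w5.png

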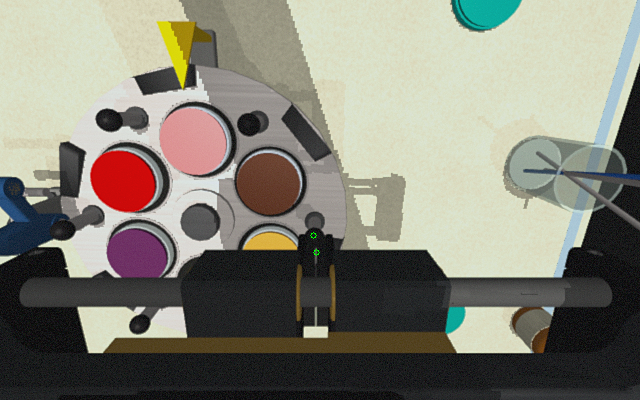

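View pics/t5.png

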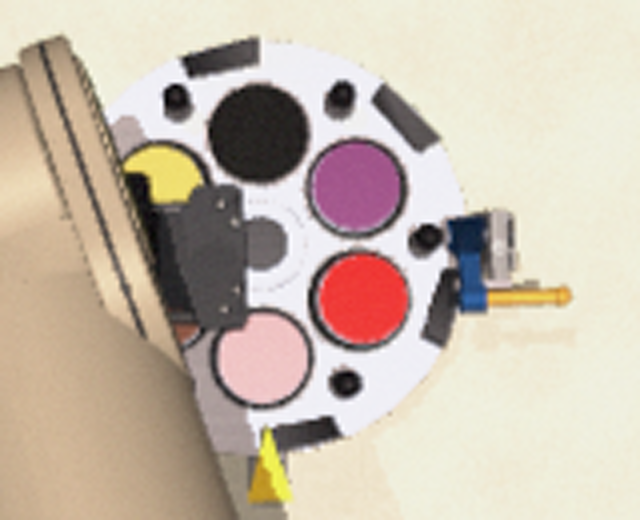

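The pawl lies on its rest, with the pin now at (296, 480-570) on the -x side in the top crop. The predicted +y post ball falls where the wrist view shows it. I'm descending.

```bash
python3 -m pendant '[{"translation":[0,0,-4],"angular":[0,0,0],"hand":-1},{"translation":[0,0,-4],"angular":[0,0,0],"hand":-1},{"translation":[0,0,-3],"angular":[0,0,0],"hand":-1},{"translation":[0,0,0],"angular":[0,0,0],"hand":-1},{"translation":[0,0,0],"angular":[0,0,0],"hand":-1}]'
python3 - <<'E'
from h import *
s=r.read_state();p=s['ee_pos'];C=np.array([.4988,.0346])
d=p[:2]-C; R0=np.hypot(*d);th=np.degrees(np.arctan2(d[1],d[0]));print(R0,th)
# contact: tool normal dist 18.5 from post; follow arc: 
post0=91.47
E
```

```text
time: 7.85
ee_pos: [0.4658, 0.1416, 0.0916]
eef_rot: [-0.019, 0.707, 0.018, 0.707]
ft_force: [-0.6, -0.1, 0.7]
width: 0.0004
0.11200669527519244 107.15448459527599
```

```bash
python3 - <<'E'
import numpy as np
C=np.array([.4988,.0346]);p=np.array([.4658,.1416])
A=lambda d:C+.1096*np.array([np.cos(np.radians(d)),np.sin(np.radians(d))])
L=[A(101.2)]+[A(101.2-4.5*k) for k in range(1,13)]
q=p
for x in L: print(np.round((x-q)*100,2));q=x
E
```

```text
[1.17 0.05]
[0.85 0.13]
[0.86 0.07]
[ 0.86 -0.  ]
[ 0.86 -0.07]
[ 0.85 -0.14]
[ 0.84 -0.2 ]
[ 0.82 -0.27]
[ 0.79 -0.33]
[ 0.77 -0.39]
[ 0.73 -0.45]
[ 0.7  -0.51]
[ 0.65 -0.56]
```

```bash
python3 -m pendant '[{"translation":[0.6,0.02,0],"angular":[0,0,0],"hand":-1},{"translation":[0.57,0.03,0],"angular":[0,0,0],"hand":-1},{"translation":[0.85,0.13,0],"angular":[0,0,-4.5],"hand":-1},{"translation":[0.86,0.07,0],"angular":[0,0,-4.5],"hand":-1},{"translation":[0.86,0,0],"angular":[0,0,-4.5],"hand":-1},{"translation":[0.86,-0.07,0],"angular":[0,0,-4.5],"hand":-1},{"translation":[0.85,-0.14,0],"angular":[0,0,-4.5],"hand":-1},{"translation":[0.84,-0.2,0],"angular":[0,0,-4.5],"hand":-1},{"translation":[0,0,0],"angular":[0,0,0],"hand":-1}]'
python3 - <<'E'
from h import *
im=r.camera('wrist')[:,:,::-1];cv2.imwrite('pics/w6.png',im)
im=r.camera('top')[130:260,260:420,::-1];cv2.imwrite('pics/t6.png',cv2.resize(im,None,fx=4,fy=4,interpolation=2))
E
```

```text
time: 8.75
ee_pos: [0.5299, 0.141, 0.0919]
eef_rot: [0.147, 0.691, -0.147, 0.692]
ft_force: [0.2, -0.5, -0.7]
width: 0.0004
```

View pics/w6.png

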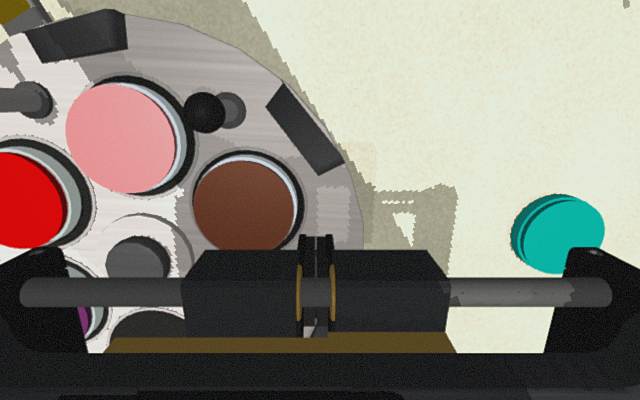

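View pics/t6.png

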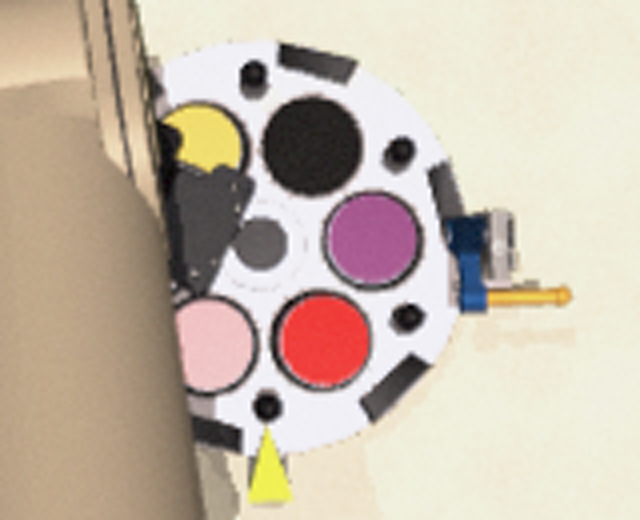

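The wheel is turning clockwise (about -28°) with all plates on their stations. Continuing.

```bash
python3 -m pendant '[{"translation":[0.82,-0.27,0],"angular":[0,0,-4.5],"hand":-1},{"translation":[0.79,-0.33,0],"angular":[0,0,-4.5],"hand":-1},{"translation":[0.77,-0.39,0],"angular":[0,0,-4.5],"hand":-1},{"translation":[0.73,-0.45,0],"angular":[0,0,-4.5],"hand":-1},{"translation":[0.7,-0.51,0],"angular":[0,0,-4.5],"hand":-1},{"translation":[0,0,0],"angular":[0,0,0],"hand":-1},{"translation":[0,0,0],"angular":[0,0,0],"hand":-1}]'
cat > ang.py <<'E'
from h import *
import sys
C=np.array([.4988,.0346]);a=.0464
P=cam('top');im=r.camera('top')
n=sys.argv[1]
cv2.imwrite(f'pics/t{n}.png',cv2.resize(im[130:260,260:420,::-1],None,fx=4,fy=4,interpolation=2))
hsv=cv2.cvtColor(im,cv2.COLOR_RGB2HSV).astype(int)
R=im.astype(int)
red=(R[...,0]>180)&(R[...,1]<90)&(R[...,2]<90)
pur=(hsv[...,0]>140)&(hsv[...,0]<160)&(hsv[...,1]>90)
reg=np.zeros(red.shape,bool);reg[130:260,265:385]=1
ys=np.zeros(red.shape,bool)
for nm,m,k in (('red',red,4),('purple',pur,5)):
    l=cv2.connectedComponentsWithStats((m&reg).astype(np.uint8))
    i=1+np.argmax(l[2][1:,4]);c=l[3][i];X=ray(P,(c[1],c[0]),.055)
    d=X-C;t=np.arctan2(d[1],d[0]);w=(t-a-k*np.pi/3+np.pi*2)%(2*np.pi)
    w=(w+np.pi)%(2*np.pi)-np.pi
    print(nm,l[2][i,4],np.round(X,4),'r',np.hypot(*d).round(4),'w',w.round(3))
E
python3 ang.py 7; python3 - <<'E'
from h import *
C=np.array([.4988,.0346]);a=.0464
P=cam('top');im=cv2.imread('pics/top0.png')[:,:,::-1];hsv=cv2.cvtColor(im,cv2.COLOR_RGB2HSV).astype(int);R=im.astype(int)
for nm,m,k in (('red',(R[...,0]>180)&(R[...,1]<90)&(R[...,2]<90),4),('pur',(hsv[...,0]>140)&(hsv[...,0]<160)&(hsv[...,1]>90),5)):
    mm=np.zeros(m.shape,np.uint8);mm[130:260,265:385]=m[130:260,265:385]
    l=cv2.connectedComponentsWithStats(mm);i=1+np.argmax(l[2][1:,4]);c=l[3][i];X=ray(P,(c[1],c[0]),.055);d=X-C
    print(nm,np.hypot(*d),np.degrees(np.arctan2(d[1],d[0])))
E
```

```text
time: 9.55
ee_pos: [0.5661, 0.1216, 0.091]
eef_rot: [0.278, 0.65, -0.278, 0.65]
ft_force: [-1.3, -0.4, 0.4]
width: 0.0006
red 348 [0.4248 0.0191] r 0.0756 w -0.887
purple 142 [ 0.4778 -0.0349] r 0.0726 w -0.864
red 0.07642874033040617 -117.28252187158274
pur 0.0751635349571427 -57.562628663012035
```

View pics/t7.png

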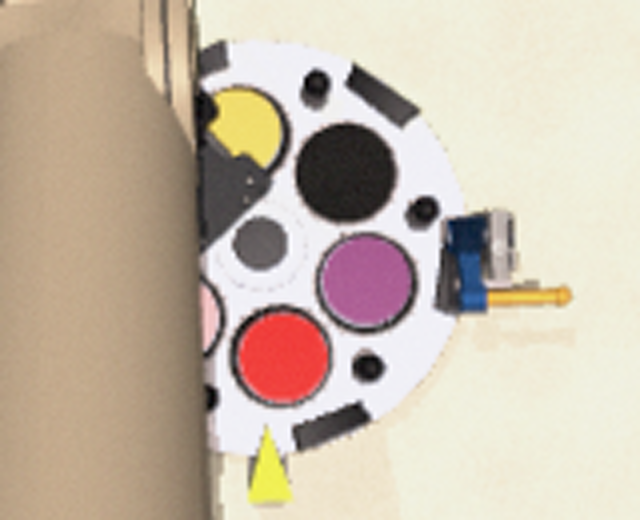

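```bash
python3 -m pendant '[{"translation":[0.61,-0.52,0],"angular":[0,0,-4.2],"hand":-1},{"translation":[0.57,-0.56,0],"angular":[0,0,-4.2],"hand":-1},{"translation":[0,0,0],"angular":[0,0,0],"hand":-1},{"translation":[0,0,0],"angular":[0,0,0],"hand":-1}]'; python3 ang.py 8
```

```text
time: 10.0
ee_pos: [0.5778, 0.1109, 0.0909]
eef_rot: [0.325, 0.628, -0.325, 0.628]
ft_force: [-0.1, -0.1, -1.4]
width: 0.0006
red 353 [0.4223 0.0301] r 0.0766 w -1.035
purple 106 [ 0.4657 -0.0258] r 0.0689 w -1.072
```

View pics/t8.png

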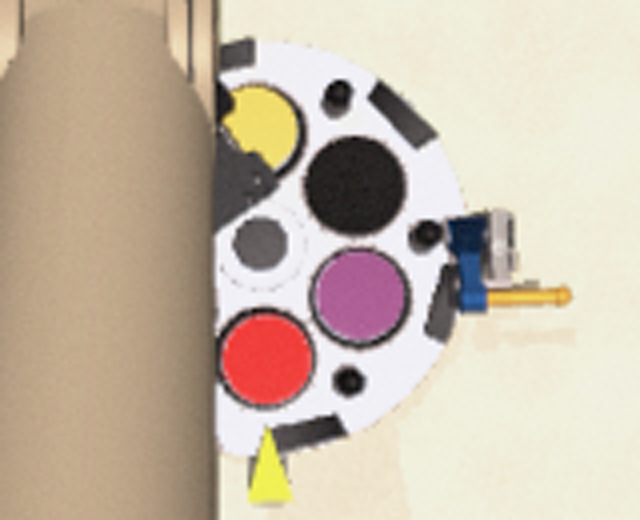

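The red plate (crop col 266, row 358) is in line with the pointer tip (267, 428), with w estimated at -1.035. I'm backing off, lifting, and moving to the -x side of the pin.

```bash
python3 -m pendant '[{"translation":[-0.6,0.9,0],"angular":[0,0,0],"hand":-1},{"translation":[-0.4,0.5,2],"angular":[0,0,0],"hand":-1},{"translation":[0,0,5],"angular":[0,0,0],"hand":-1},{"translation":[0,0,4],"angular":[0,0,0],"hand":-1},{"translation":[-1.9,-3.8,0],"angular":[0,0,8],"hand":-1},{"translation":[-1.9,-3.8,0],"angular":[0,0,8],"hand":-1},{"translation":[-1.9,-3.8,0],"angular":[0,0,8],"hand":-1},{"translation":[-1.9,-3.8,0],"angular":[0,0,8],"hand":-1},{"translation":[-1.9,-3.8,0],"angular":[0,0,8],"hand":-1},{"translation":[-1.9,-3.8,0],"angular":[0,0,8],"hand":-1},{"translation":[-1.9,-3.8,0],"angular":[0,0,8],"hand":-1},{"translation":[0,0,0],"angular":[0,0,1.9],"hand":-1},{"translation":[0,0,0],"angular":[0,0,0],"hand":-1}]'; python3 ang.py 9
python3 - <<'E'
from h import *
s=r.read_state();print(s['ee_pos'])
P=cam('wrist');im=r.camera('wrist')[:,:,::-1].copy()
for X in ([.4625,-.1323,.098],s['ee_pos']+np.array([0,0,-.025])):
    a,b=proj(P,X);cv2.circle(im,(int(b),int(a)),3,(0,255,0),1)
cv2.imwrite('pics/w9.png',im)
E
```

```text
time: 11.35
ee_pos: [0.4348, -0.1411, 0.2009]
eef_rot: [-0.019, 0.707, 0.02, 0.707]
ft_force: [0.5, 0.8, -0.4]
width: 0.0005
red 352 [0.4223 0.03  ] r 0.0766 w -1.034
purple 76 [ 0.4787 -0.0285] r 0.0662 w -0.878
[ 0.43517827 -0.14033941  0.20091855]
```

View pics/t9.png

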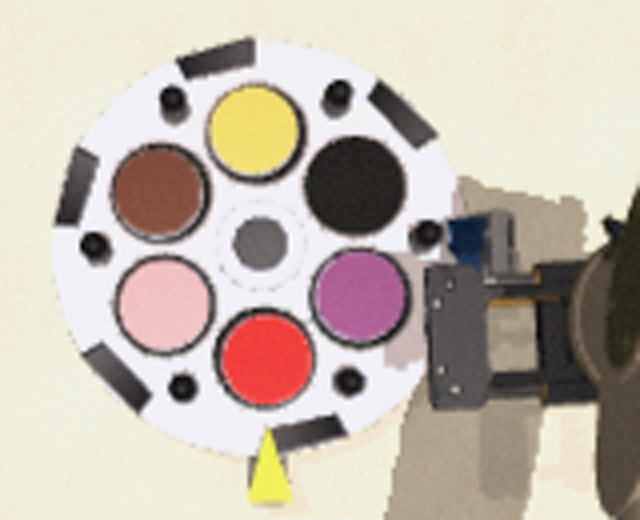

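View pics/w9.png

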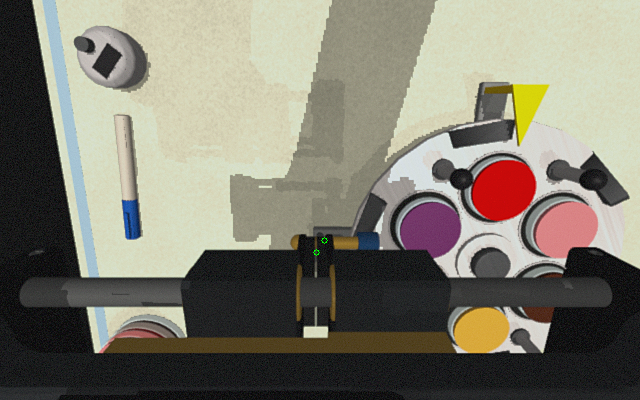

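All plates sit at their stations, and red is in line with the pointer. The fingertip is just on the -x side of the rested pin (wrist view, row 242, col 295-360). I'm descending and tipping the pawl forward.

```bash
python3 -m pendant '[{"translation":[0,-0.2,-4],"angular":[0,0,0],"hand":-1},{"translation":[0,0,-3],"angular":[0,0,0],"hand":-1},{"translation":[0,0,-2.4],"angular":[0,0,0],"hand":-1},{"translation":[0,0,0],"angular":[0,0,0],"hand":-1},{"translation":[0.7,0.03,0],"angular":[0,0,0],"hand":-1},{"translation":[0.7,0.03,0],"angular":[0,0,0],"hand":-1},{"translation":[0.4,0.02,0.45],"angular":[0,0,0],"hand":-1},{"translation":[0.4,0.02,0.45],"angular":[0,0,0],"hand":-1},{"translation":[0.4,0.02,0.28],"angular":[0,0,0],"hand":-1},{"translation":[0.4,0.02,0.28],"angular":[0,0,0],"hand":-1},{"translation":[0.45,0.02,0.2],"angular":[0,0,0],"hand":-1},{"translation":[0.45,0.02,0.2],"angular":[0,0,0],"hand":-1},{"translation":[0,0,0],"angular":[0,0,0],"hand":-1}]'
python3 - <<'E'
from h import *
cv2.imwrite('pics/w10.png',r.camera('wrist')[:,:,::-1])
a=r.camera('scene')[140:260,220:380,::-1];cv2.imwrite('pics/s10.png',cv2.resize(a,None,fx=4,fy=4,interpolation=2))
E
```

```text
time: 12.75
ee_pos: [0.475, -0.1416, 0.1258]
eef_rot: [-0.019, 0.706, 0.019, 0.707]
ft_force: [-1.2, -0.2, -0.7]
width: 0.0001
```

View pics/w10.png

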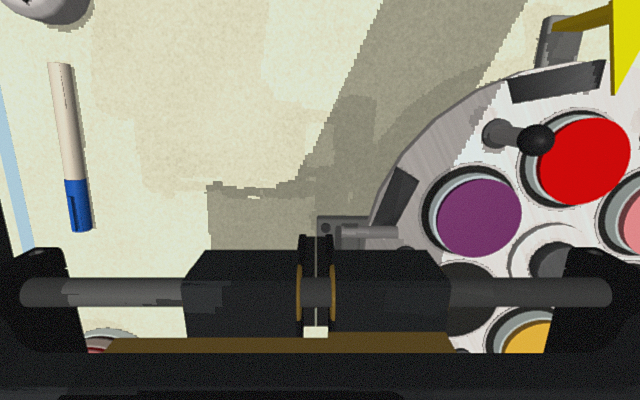

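View pics/s10.png

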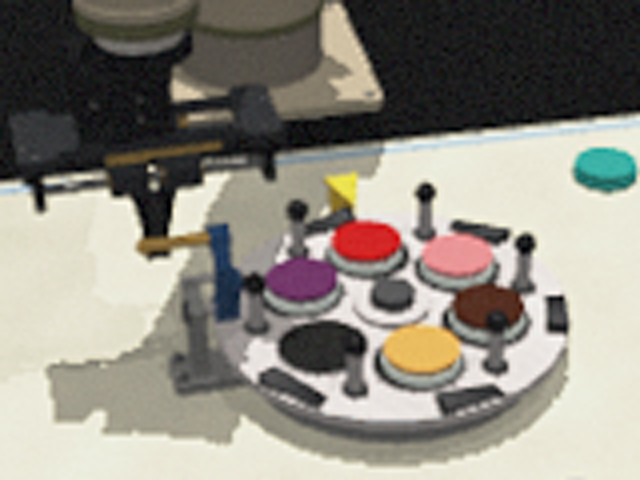

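The fingertip is pushing the pin (scene crop, row 242, col 145-215) up from its rest. Continuing over the top.

```bash
python3 -m pendant '[{"translation":[0.5,0.02,0.15],"angular":[0,0,0],"hand":-1},{"translation":[0.5,0.02,0.1],"angular":[0,0,0],"hand":-1},{"translation":[0.5,0.02,0],"angular":[0,0,0],"hand":-1},{"translation":[0.5,0.02,0],"angular":[0,0,0],"hand":-1},{"translation":[0.5,0.02,0],"angular":[0,0,0],"hand":-1},{"translation":[0.4,0.02,0],"angular":[0,0,0],"hand":-1},{"translation":[0.3,0.02,0],"angular":[0,0,0],"hand":-1},{"translation":[0,0,0],"angular":[0,0,0],"hand":-1},{"translation":[0,0,0],"angular":[0,0,0],"hand":-1}]'
python3 - <<'E'
from h import *
a=r.camera('scene')[140:260,220:380,::-1];cv2.imwrite('pics/s11.png',cv2.resize(a,None,fx=4,fy=4,interpolation=2))
E
```

```text
time: 13.75
ee_pos: [0.506, -0.1402, 0.1279]
eef_rot: [-0.019, 0.707, 0.019, 0.707]
ft_force: [0.1, -0.0, 1.0]
width: 0.0005
```

View pics/s11.png

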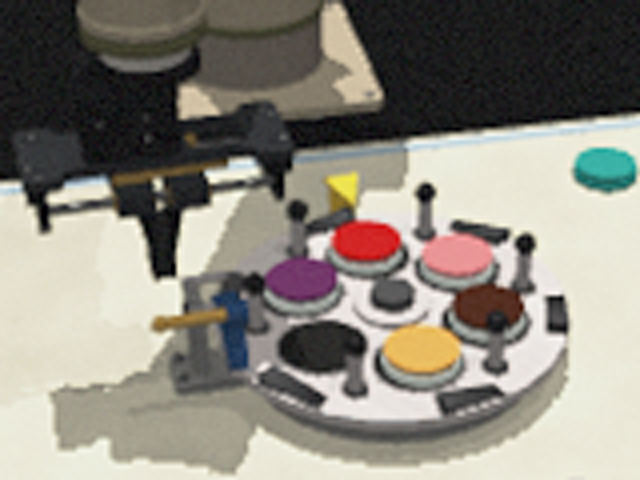

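The pawl has dropped: the pin is back at (322, 155-225) in the scene crop. I'm withdrawing up and away, then checking.

```bash
python3 -m pendant '[{"translation":[-0.5,0,2],"angular":[0,0,0],"hand":-1},{"translation":[0,0,4],"angular":[0,0,0],"hand":-1},{"translation":[0,0,4],"angular":[0,0,0],"hand":-1},{"translation":[-2,-4,2],"angular":[0,0,0],"hand":-1},{"translation":[-2,-4,0],"angular":[0,0,0],"hand":-1},{"translation":[-2,-4,0],"angular":[0,0,0],"hand":-1},{"translation":[-2,-4,0],"angular":[0,0,0],"hand":-1},{"translation":[-1,-4,0],"angular":[0,0,0],"hand":-1},{"translation":[0,0,0],"angular":[0,0,0],"hand":-1},{"translation":[0,0,0],"angular":[0,0,0],"hand":-1}]'; python3 ang.py 12
python3 - <<'E'
from h import *
im=r.camera('scene')[:,:,::-1];cv2.imwrite('pics/s12f.png',im)
o=cv2.imread('pics/scene0.png')
z=lambda i:cv2.resize(i[190:260,240:310],None,fx=5.5,fy=5.5,interpolation=2)
cv2.imwrite('pics/s12.png',np.hstack([z(o),z(im)]))
print(r.mark_of('scene','pawl_pin')[:1],r.mark_of('top','pawl_pin')[:1],r.mark_of('scene','plate_red')[:1])
cv2.imwrite('pics/t12f.png',r.camera('top')[:,:,::-1])
E
```

```text
time: 14.8
ee_pos: [0.4104, -0.3408, 0.2478]
eef_rot: [-0.018, 0.707, 0.018, 0.707]
ft_force: [-0.2, 1.3, 0.4]
width: 0.0005
red 355 [0.4224 0.03  ] r 0.0766 w -1.034
purple 66 [ 0.4707 -0.0383] r 0.0781 w -0.938
[{'point': [220.4, 263.5], 'confidence': 0.64}] [{'point': [172.4, 391.7], 'confidence': 0.61}] [{'point': [203.4, 310.2], 'confidence': 0.61}]
```

View pics/t12.png

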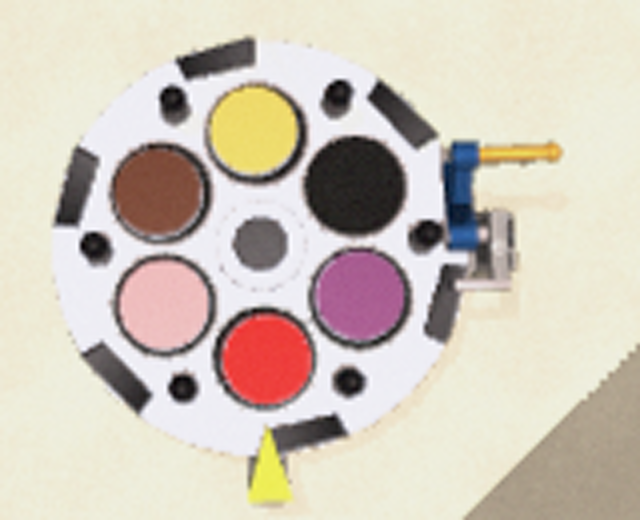

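View pics/s12.png

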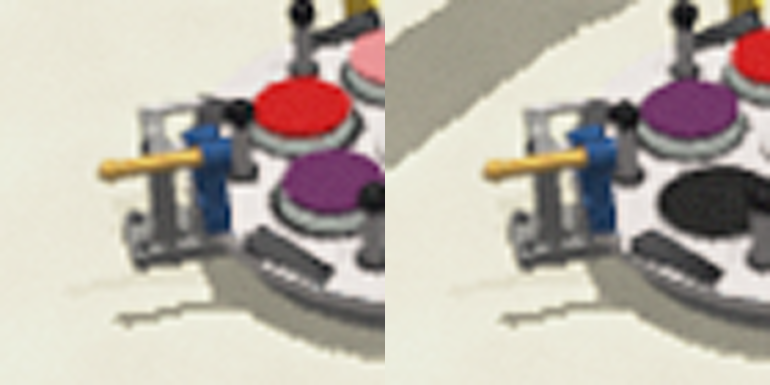

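View pics/t12f.png

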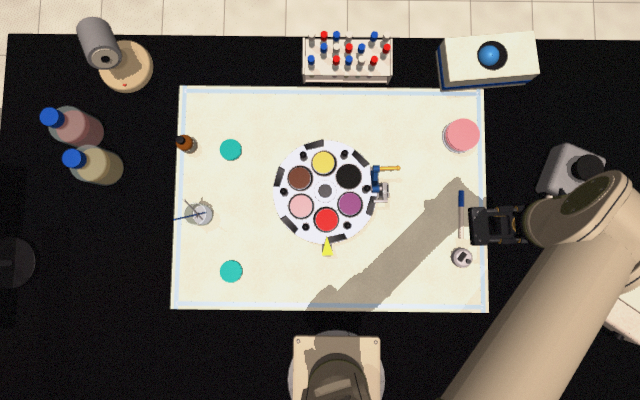

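The pawl looks the same as at the start, fully down in its notch. Red is in line with the pointer, the other things on the bench are where they were, and the hand is high and clear.

```bash
python3 -c "
from bench import r
print(r.close_job())"
```

```text
the job is handed in; nothing more can be done
None
```

The job is done and handed in at about 15 s of the 64 s allowed. With the closed fingertip I lifted the pawl by its pin onto its rest. I then pushed the +y post clockwise by one notch and tipped the pawl forward so that it dropped.

**Last checks:**
- **Pawl:** beside the starting picture, the scene view shows it in the same down position in its notch. I compared by eye; the network's pin points agree to about 3 pixels.
- **Wheel:** the red plate puts it at about -1.034 rad, against the target of -1.047. The posts look about 0.02 rad short of a full notch from where they started. I left both uncorrected, as they are about 1 mm at the plate.
- **Plates and bench:** the top view shows all plates at their stations, and the other things on the bench and the turquoise look-alikes where they were.
- **Forces and hand:** the largest force in the readings at the end of each move was about 7 N, and the hand ended about 0.25 m up, clear of everything.

**Check that disagreed:** the wheel angle read from the purple plate scattered between -0.88 and -1.07 once the wheel had turned. Only part of that plate was picked out in the picture, so I disregarded it and relied on the red plate and the posts.

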